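Swap three casting rings onto their matching sprue bases before investing

TASK

The three steel casting rings stand on the wrong sprue bases. Swap them round so that each wax pattern is covered by the ring cut for its height: the shortest ring on the base with the single crown, the middle ring on the two-tooth base, the tallest ring on the base with the three-tooth bridge, parking a ring on the steel tray's free spot or the bare bench on the way. Seat each ring upright and fully home on the base's rim with no more than a light push, do not knock the wax or drop a ring, and leave the dropper bottle, the tape roll and the wax knife where they are.

Things in the scene. Friction and masses are not known exactly. Their poses are not given: they have to be found in the camera images.
- ring_short: Plain stainless steel casting ring: an open tube, outside diameter 52 mm, bore 45 mm, 38 mm high (the shortest of the three). Loose, 0.08 to 0.25 kg, stands upright. Origin: centre of its lower edge; z up along the tube. At the start it stands seated on a wrong base; seated on any base its origin is 10 mm above that base's origin.
- ring_middle: Plain stainless steel casting ring: an open tube, outside diameter 52 mm, bore 45 mm, 52 mm high (the middle one of the three). Loose, 0.08 to 0.25 kg, stands upright. Origin: centre of its lower edge; z up along the tube. At the start it stands seated on a wrong base; seated on any base its origin is 10 mm above that base's origin.
- ring_tall: Plain stainless steel casting ring: an open tube, outside diameter 52 mm, bore 45 mm, 66 mm high (the tallest of the three). Loose, 0.08 to 0.25 kg, stands upright. Origin: centre of its lower edge; z up along the tube. At the start it stands seated on a wrong base; seated on any base its origin is 10 mm above that base's origin.
- base_single: Dark rubber sprue base, fixed on the bench, with a single wax crown (the lowest pattern). Foot 72 mm wide; a ring sits on its rim, 10 mm above the bench; inside, a tapered plug (43 mm across at the rim, 38 mm 8 mm higher) centres the ring; then a cone and the ivory wax, within 6 mm of the axis, its top 30 mm above the rim. Origin: centre of the underside, z up; teeth in a row along x.
- base_double: Dark rubber sprue base, fixed on the bench, with a two-tooth wax pattern (the middle pattern). Foot 72 mm wide; a ring sits on its rim, 10 mm above the bench; inside, a tapered plug (43 mm across at the rim, 38 mm 8 mm higher) centres the ring; then a cone and the ivory wax, within 11 mm of the axis, its top 44 mm above the rim. Origin: centre of the underside, z up; teeth in a row along x.
- base_bridge: Dark rubber sprue base, fixed on the bench, with a three-tooth wax bridge (the tallest pattern). Foot 72 mm wide; a ring sits on its rim, 10 mm above the bench; inside, a tapered plug (43 mm across at the rim, 38 mm 8 mm higher) centres the ring; then a cone and the ivory wax, within 16 mm of the axis, its top 58 mm above the rim. Origin: centre of the underside, z up; teeth in a row along x.
- tray_spot (a point): Free spot on the floor (2 mm above the bench) of a shallow loose steel tray, 130 x 210 x 14 mm, where a ring can be parked. x points across the tray, y along it; from here the rims are 46 mm away at -x, 82 mm at +x, 104 mm at either y end. The wax knife lies along y, 64 mm to +x.
- dropper: Bystander: small dark brown dropper bottle, 34 mm diameter, 79 mm high. Origin: centre of its underside.
- tape_roll: Bystander: cream roll of adhesive tape lying flat, 94 mm outside diameter, 25 mm high. Origin: centre of its underside.
- wax_knife: Bystander: thin steel wax knife 185 mm long (along its y), 7 mm thick, lying on the steel tray. Origin: middle of its underside.
There are look-alikes about, which are no part of the job. Leave any blue, green or red look-alike of the ring_tall alone.

How it is judged (in metres and radians):
At the end, for the whole second after the job is handed in: Each ring stands on its own base (short on single crown, middle on two-tooth, tall on three-tooth bridge): its axis within 4 mm of the base's axis, its lower edge on the rim (7 to 12.5 mm above the base's origin), tilted less than 0.06 rad and at rest (below 0.02 m/s) (horizontal distance between ring_short and base_single below 0.004 m and z of ring_short in the frame of base_single between 0.007 and 0.0125 m and angle between each of ring_short, ring_middle, ring_tall's own z axis and vertical below 0.06 rad and linear speed of each of ring_short, ring_middle, ring_tall below 0.02 m/s and horizontal distance between ring_middle and base_double below 0.004 m and z of ring_middle in the frame of base_double between 0.007 and 0.0125 m and horizontal distance between ring_tall and base_bridge below 0.004 m and z of ring_tall in the frame of base_bridge between 0.007 and 0.0125 m); the robot touches nothing.
It fails at once if a ring slammed or forced onto a sprue base or its wax: more than 40 N (contact force between any of base_single, base_double, base_bridge and anything else above 40 N).
It fails at once if the fingers press a sprue base or its wax with more than 6 N (contact force between the fingers and base_single above 6 N or contact force between the fingers and base_double above 6 N or contact force between the fingers and base_bridge above 6 N).
It fails at once if the dropper bottle, tape roll or wax knife is moved by more than 30 mm (distance of any of dropper, tape_roll, wax_knife from where it was at the start of the episode above 0.03 m).
It also fails if it takes over 93 s, if anything falls off the work surface, if the arm or the gripper's body presses on something with over 40 N, if the wrist force passes 120 N, or if a joint passes its speed limit or range.

ROBOT

A 6-joint arm with a two-finger parallel gripper is mounted at the origin on a cart in front of the work surface, level with it; the furniture and walls round the work are solid. World frame = base frame: x ahead of the robot, y to its left, z up, the work surface at z = 0. Lengths are in mm, angles in rad, forces in N, time in s.
With the tool pointing down it reaches from about 350 to 775 mm from the base axis. Payload 7.3 kg.
Tool frame: the origin (TCP) lies at the very end of the fingers, on their centre line; the grasp point (between the pads) lies 19 mm behind it; z points along the fingers, y is the line along which they close (so a half turn about z gives the same grasp; the last joint's range is limited). The gripper opens to 92 mm and grips with 3 to 60 N. Pads are 19 mm wide; open, the fingers measure 130 mm over their backs; the gripper's body (75 mm by 190 mm) begins 47 mm behind the grasp point.
Start: joints at [-1.394, 0.342, 1.524, -0, 1.275, -0.146], TCP at [166.565, -497.897, 226.741] pointing down, gripper open.
Joint ranges: [-2.53, 2.53], [-0.77, 2.02], [0.04, 2.7], [-1, 4.14], [0.28, 2.66], [-3.11, 3.11]. Speed limits (rad/s): [2.57, 2.57, 3.14, 3.14, 3.14, 3.14].

INTERFACE

Orientations are given as [roll, pitch, yaw] about the fixed x, y, z axes, in that order (R = Rz(yaw) Ry(pitch) Rx(roll)).
In Python, from plant import get_obs, vision, workorder gives the robot as it stands.
- The arm moves only by the shell command python3 -m pendant 'ROWS' [OPENING]. ROWS is a JSON object of lists of equal length, an entry for each row: "dp": the shift along the tool's x, y, z in m, a list of three; "rotation": the turn, a rotation vector about the tool's x, y, z in rad, a list of three. A call has 1 to 8 rows; each row is the pose to reach, as a shift and turn from the pose commanded when the call began, along the tool's axes at that moment; what a row does not reach only later rows make up. A row lasts 1/8 s, in which the tool goes at most 62.5 mm and 10.7 degrees, less where a joint would pass 70% of its speed; a pose out of reach is approached as far as the arm can. A call with a gripper value outside its range is refused whole. OPENING is the finger opening in m, from 0 to 0.0918, set as the call begins (- or left out, the last holds). The fingers move at their own pace and stop on an object; the grip force is fixed at half the most. Time passes only in rows, so rows that repeat a pose let the fingers close. It gives the time, the measured TCP pose, the force, the opening and the grip force at its end, in the units of the state.
- get_obs(): the state, without advancing time (a new reading comes with each control period).
- vision.capture(name): name is "scene" or "top" or "wrist"; returns a dict with "pixels" (384x512x3 uint8, red, green, blue), "vfov" (degrees; the focal length in pixels is half the picture's height over the tangent of half this angle, whatever the lens; pixels are square), "cx", "cy" (the principal point, pixels), "dist" ([k1, k2, p1, p2, k3] as OpenCV has them; the pictures are not rectified), "pose" (4x4, takes a point from camera to world coordinates); the wrist camera has in their place "T_tool_cam" (4x4, takes a point from camera to tool coordinates, whose origin is the TCP and whose axes are the flange's). Camera axes: x right, y up, looking along -z (the intrinsics and any distortion apply to the point x, -y, -z); pixel columns grow to the right and rows downward; lengths in mm; the calibration is good to about 2 mm. A picture is of the moment at which its call begins: read the wrist's pose just before it. There is no depth.
- workorder.close_job(): hands the job in; it is judged then, once.
The state is a dict: "time": time; "joint_positions": joint angles; "dq": joint speeds; "tau": joint torques, N m; "tool_pos": TCP position; "tcp_rot": TCP orientation; "contact_force": force on the tool from outside, world axes, zero at the start; "moment": the same for the moment, N m; "grip_width": finger opening in mm; "finger_force": force on a finger pad.
Only numpy, scipy, OpenCV 4.12 (cv2) and the standard library are available. Lean on these libraries where they do the work, as an engineer would, in place of code of your own. Each camera call takes 0.05 s, during which the arm holds its last target. There are 200 camera calls.

## Working session

There is one attempt and no reset: what is moved stays moved. The work goes in short steps, Python scripts to look and compute and a shell command to move; the robot and the scene stay as the last step left them, time stands still between calls to the robot, and variables do not carry over. Pictures are saved under pics/ and viewed, at most 14 in all, crops included, and the job is handed in when it is done.

```bash
ls; mkdir -p pics; python3 - <<'E'
from plant import get_obs, vision
import cv2,json
o=get_obs();print(o)
for n in("top","scene"):
    c=vision.capture(n);cv2.imwrite(f"pics/{n}0.png",c["pixels"][:,:,::-1])
    print({k:v for k,v in c.items() if k!="pixels"})
E
```

```text
pics
{'time': 0.0, 'joint_positions': array([-1.39397289e+00,  3.42701641e-01,  1.52502233e+00, -4.57674267e-06,
        1.27541609e+00, -1.46017782e-01]), 'dq': array([-0.00122335,  0.000382  ,  0.00013312,  0.00102379, -0.00176991,
        0.00084227]), 'tau': array([-2.60078123e-03, -4.31249964e+01, -2.44226450e+01,  7.14260526e-02,
        5.58605546e-02, -1.40630409e-04]), 'tool_pos': array([ 166.4996861 , -497.45997623,  226.05406128]), 'tcp_rot': array([-3.14006107e+00, -2.20817875e-04,  3.22842390e-01]), 'contact_force': array([ 0.27323267, -0.15349888,  0.59059758]), 'moment': array([-0.01641265,  0.03338437,  0.00309514]), 'finger_force': 0.0, 'grip_width': 91.61916877879786}
{'vfov': 53.55114601015168, 'cx': 255.7476910661442, 'cy': 187.6891039951718, 'dist': array([-0.10150622,  0.        ,  0.        ,  0.        ,  0.        ]), 'pose': array([[ 2.03018422e-02,  9.80139899e-01, -1.97265337e-01,
         2.86705847e+02],
       [-9.99780066e-01,  1.88646645e-02, -9.16211003e-03,
        -1.82197286e+02],
       [-5.25880518e-03,  1.97407960e-01,  9.80307320e-01,
         1.05828233e+03],
       [ 0.00000000e+00,  0.00000000e+00,  0.00000000e+00,
         1.00000000e+00]])}
{'vfov': 55.32003394579745, 'cx': 257.3345696151951, 'cy': 192.10657670877674, 'dist': array([-0.05067446,  0.        ,  0.        ,  0.        ,  0.        ]), 'pose': array([[ 9.22938096e-01,  2.68202448e-01, -2.76138947e-01,
         2.52548990e+02],
       [-3.84937158e-01,  6.37531215e-01, -6.67365967e-01,
        -7.36891917e+02],
       [-2.94198824e-03,  7.22233616e-01,  6.91642934e-01,
         6.55625085e+02],
       [ 0.00000000e+00,  0.00000000e+00,  0.00000000e+00,
         1.00000000e+00]])}
```

View pics/top0.png

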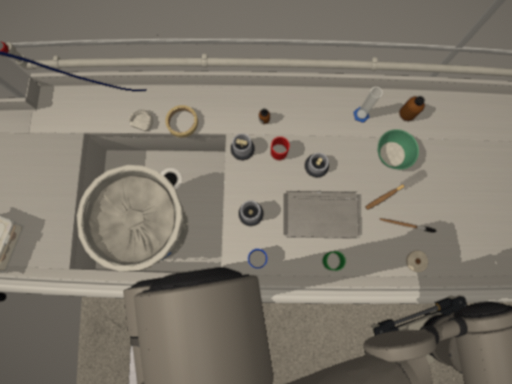

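View pics/scene0.png

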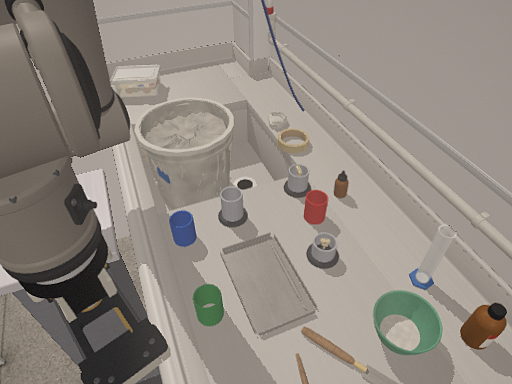

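```bash
cat > h.py <<'E'
import numpy as np,cv2
from plant import get_obs,vision
from scipy.spatial.transform import Rotation as R
def K(c):
    f=192/np.tan(np.radians(c["vfov"]/2));return np.array([[f,0,c["cx"]],[0,f,c["cy"]],[0,0,1]])
def tool():
    o=get_obs();T=np.eye(4);T[:3,:3]=R.from_euler("xyz",o["tcp_rot"]).as_matrix();T[:3,3]=o["tool_pos"];return T
def cap(n):
    T=tool();c=vision.capture(n)
    if n=="wrist":c["pose"]=T@c["T_tool_cam"]
    return c
def rays(c,uv):
    p=cv2.undistortPoints(np.float64(uv).reshape(-1,1,2),K(c),c["dist"]).reshape(-1,2)
    d=np.c_[p[:,0],-p[:,1],-np.ones(len(p))]@c["pose"][:3,:3].T
    return c["pose"][:3,3],d
def plane(c,uv,z):
    o,d=rays(c,uv);return o+d*((z-o[2])/d[:,2])[:,None]
def proj(c,P):
    q=(np.atleast_2d(P)-c["pose"][:3,3])@c["pose"][:3,:3]*[1,-1,-1]
    return cv2.projectPoints(q,np.zeros(3),np.zeros(3),K(c),c["dist"])[0].reshape(-1,2)
def shift(P):  # world target of TCP -> dp in tool axes (m)
    T=tool();return T[:3,:3].T@(np.array(P)-T[:3,3])/1000
E
python3 - <<'E'
from h import *
a=cv2.imread("pics/top0.png");b=cv2.imread("pics/scene0.png")
r=lambda i,u,v:cv2.resize(i[v-32:v+32,u-32:u+32],(260,260),interpolation=cv2.INTER_CUBIC)
cv2.imwrite("pics/crop0.png",np.vstack([np.hstack([r(a,242,147),r(a,317,164),r(a,251,212)]),np.hstack([r(b,297,183),r(b,323,250),r(b,232,206)])]))
c=cap("top")
print(plane(c,[(242,150),(317,167),(251,213),(285,191),(360,193),(358,238),(285,236),(280,148),(258,258),(334,260),(264,115),(182,121)],5).round())
s=cap("scene");print(plane(s,[(297,189),(323,254),(232,214)],5).round())
E
```

```text
[[ 609. -130.    5.]
 [ 562. -346.    5.]
 [ 426. -161.    5.]
 [ 491. -255.    5.]
 [ 489. -468.    5.]
 [ 362. -459.    5.]
 [ 364. -256.    5.]
 [ 617. -240.    5.]
 [ 303. -182.    5.]
 [ 301. -391.    5.]
 [ 718. -192.    5.]
 [ 695.   49.    5.]]
[[ 612. -138.    5.]
 [ 569. -345.    5.]
 [ 426. -156.    5.]]
```

View pics/crop0.png

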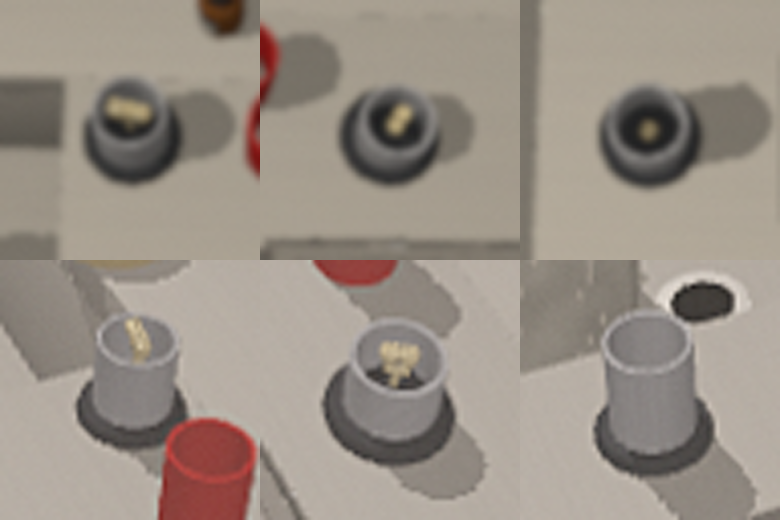

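```bash
python3 - <<'E'
from h import *
T=tool();print(shift((520,-220,300)),R.from_matrix(T[:3,:3].T@R.from_euler("xyz",[np.pi,0,np.pi/2]).as_matrix()).as_rotvec())
c=cap("wrist");print(c["T_tool_cam"].round(3),c["vfov"],c["dist"],c["cx"],c["cy"])
E
```

```text
[ 0.42331081 -0.15124414 -0.07349195] [-6.84299702e-04 -6.75128009e-04 -1.24800209e+00]
[[-1.00000e-03  9.64000e-01  2.66000e-01  7.16590e+01]
 [ 1.00000e+00  1.00000e-03 -1.00000e-03  6.36000e-01]
 [-1.00000e-03  2.66000e-01 -9.64000e-01 -1.58359e+02]
 [ 0.00000e+00  0.00000e+00  0.00000e+00  1.00000e+00]] 65.71405418285099 [-0.06330557  0.          0.          0.          0.        ] 252.2825039365618 186.7877160303079
```

```bash
python3 -m pendant '{"dp":[[0.423,-0.151,-0.073],[0.423,-0.151,-0.073],[0.423,-0.151,-0.073],[0.423,-0.151,-0.073],[0.423,-0.151,-0.073],[0.423,-0.151,-0.073],[0.423,-0.151,-0.073],[0.423,-0.151,-0.073]],"rotation":[[0,0,-1.248],[0,0,-1.248],[0,0,-1.248],[0,0,-1.248],[0,0,-1.248],[0,0,-1.248],[0,0,-1.248],[0,0,-1.248]]}'
python3 -m pendant '{"dp":[[0,0,0],[0,0,0]],"rotation":[[0,0,0],[0,0,0]]}'
python3 - <<'E'
from h import *
c=cap("wrist");cv2.imwrite("pics/w1.png",c["pixels"][:,:,::-1]);print(get_obs()["joint_positions"].round(2),proj(c,[(610,-134,10),(565,-345,10),(426,-158,10)]))
E
```

```text
time: 1.25
tool_pos: [522.0, -218.0, 299.9]
tcp_rot: [3.141, -0.0, 1.575]
contact_force: [-0.6, 0.5, -0.4]
grip_width: 91.6
finger_force: 0.0
time: 1.5
tool_pos: [518.7, -221.5, 299.3]
tcp_rot: [-3.14, 0.0, 1.569]
contact_force: [-0.6, -0.3, -0.9]
grip_width: 91.8
finger_force: 0.0
[-0.54  0.37  1.28 -0.    1.49 -0.54] [[314.96409389  93.00040141]
 [280.80767384 228.19406385]
 [188.90419186 110.32350099]]
```

View pics/w1.png

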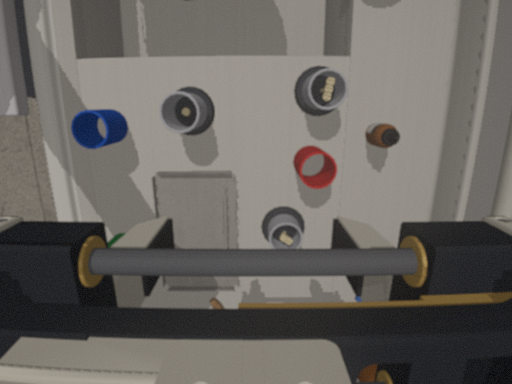

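```bash
cat >> h.py <<'E'
def fitc(P):
    A=np.c_[2*P[:,:2],np.ones(len(P))];s=np.linalg.lstsq(A,(P[:,:2]**2).sum(1),rcond=None)[0]
    return s[:2],np.sqrt(s[2]+s[:2]@s[:2])
def foot(c,guess,thr=85):
    u,v=proj(c,(*guess,5))[0]
    g=c["pixels"].max(2);m=(g<thr).astype(np.uint8)
    yy,xx=np.mgrid[:384,:512];m[np.hypot(xx-u,yy-v)>38]=0
    cs=cv2.findContours(m,cv2.RETR_EXTERNAL,cv2.CHAIN_APPROX_NONE)[0]
    h=cv2.convexHull(max(cs,key=cv2.contourArea)).reshape(-1,2)
    P=plane(c,h,7);ctr,r=fitc(P)
    for _ in range(3):
        e=np.abs(np.hypot(*(P[:,:2]-ctr).T)-r);P=P[e<=max(1.2,np.median(e)*2)];ctr,r=fitc(P)
    return ctr,r,len(P),np.abs(np.hypot(*(P[:,:2]-ctr).T)-r).max()
E
python3 -m pendant '{"dp":[[-0.010,-0.050,0],[-0.010,-0.094,0],[-0.010,-0.094,0],[-0.010,-0.094,0],[-0.010,-0.094,0]],"rotation":[[0,0,0],[0,0,0],[0,0,0],[0,0,0],[0,0,0]]}'
python3 - <<'E'
from h import *
c=cap("wrist");cv2.imwrite("pics/w2.png",c["pixels"][:,:,::-1])
print(get_obs()["tool_pos"],c["pose"][:3,3])
for t in(60,75,90,105):print(t,foot(c,(426,-158),t))
u,v=proj(c,(426,-158,5))[0].astype(int);cv2.imwrite("pics/w2c.png",cv2.resize(c["pixels"][v-45:v+45,u-45:u+45,::-1],(540,540)))
E
```

```text
time: 2.17
tool_pos: [426.4, -230.9, 299.6]
tcp_rot: [3.141, 0.0, 1.57]
contact_force: [0.7, -0.3, -0.6]
grip_width: 91.8
finger_force: 0.0
[ 426.41730064 -230.73128489  299.50708173] [ 426.29196471 -159.63446172  457.95663509]
60 (array([ 426.72155094, -158.90312154]), np.float64(20.70586294990293), 23, np.float64(0.6482470288214905))
75 (array([ 426.63084283, -158.38955884]), np.float64(22.360167492941567), 23, np.float64(0.5553931032922641))
90 (array([ 426.95005528, -159.50823082]), np.float64(34.43409726437699), 31, np.float64(0.4322975902491919))
105 (array([ 426.90093248, -159.76782467]), np.float64(34.9948746307258), 30, np.float64(0.6274552261681379))
```

View pics/w2c.png

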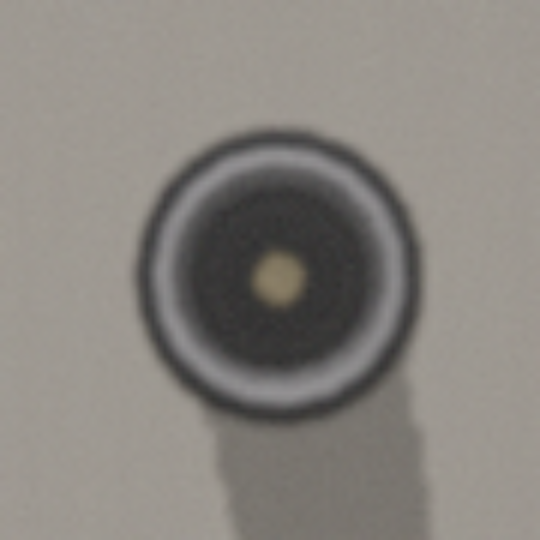

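```bash

python3 -m pendant '{"dp":[[-0.05,0.037,0],[-0.1,0.074,0],[-0.150,0.111,0],[-0.187,0.139,0],[-0.187,0.139,0],[-0.187,0.139,0],[-0.187,0.139,0]],"rotation":[[0,0,0],[0,0,0],[0,0,0],[0,0,0],[0,0,0],[0,0,0],[0,0,0]]}' | head -2
python3 - <<'E'
from h import *
c=cap("wrist");print(c["pose"][:3,3])
for t in(90,100,110):print(t,foot(c,(565,-345),t))
E
python3 -m pendant '{"dp":[[0.055,0.012,0],[0.110,0.024,0],[0.160,0.035,0],[0.210,0.045,0],[0.210,0.045,0],[0.210,0.045,0],[0.210,0.045,0]],"rotation":[[0,0,0],[0,0,0],[0,0,0],[0,0,0],[0,0,0],[0,0,0],[0,0,0]]}' | head -2
python3 - <<'E'
from h import *
c=cap("wrist");print(c["pose"][:3,3])
for t in(90,100,110):print(t,foot(c,(610,-134),t))
E
```

```text
time: 3.1
tool_pos: [564.7, -416.4, 301.0]
[ 564.44562638 -345.03673642  459.26059362]
90 (array([ 568.73557595, -345.22262904]), np.float64(34.46648381775782), 27, np.float64(0.47292388642777183))
100 (array([ 568.76304834, -345.30556869]), np.float64(34.8228499843577), 28, np.float64(0.41654678688264113))
110 (array([ 568.79866057, -345.41121114]), np.float64(35.24087013864584), 33, np.float64(0.8140005333461247))
time: 4.03
tool_pos: [609.4, -208.7, 300.0]
[ 609.36424665 -137.36558253  458.29737495]
90 (array([ 615.7759484 , -131.13741144]), np.float64(34.43793410609877), 31, np.float64(0.430117855108179))
100 (array([ 615.80066622, -131.25473722]), np.float64(34.85414976668124), 30, np.float64(0.6478574118243046))
110 (array([ 615.81999639, -131.52845334]), np.float64(35.377309657751496), 32, np.float64(0.6761991033601475))
```

```bash

python3 -m pendant '{"dp":[[0.01,-0.01,0],[0.02,-0.02,0],[0.03,-0.03,0],[0.04,-0.04,0],[0.05,-0.05,0],[0.06,-0.06,0],[0.07,-0.066,0],[0.076,-0.066,0]],"rotation":[[0,0,0.18],[0,0,0.36],[0,0,0.54],[0,0,0.72],[0,0,0.9],[0,0,1.08],[0,0,1.26],[0,0,1.44]]}' | head -3
python3 -m pendant '{"dp":[[0,0,0],[0,0,0],[0,0,0]],"rotation":[[0,0,0.13],[0,0,0.13],[0,0,0.13]]}' | head -3
python3 - <<'E'
from h import *
c=cap("wrist");print(tool().round(3));
m1=np.array([615.8,-131.3]);m2=foot(c,(615,-131),100);print(m2,proj(c,(615,-131,5)))
R1=R.from_euler("xyz",[np.pi,0,np.pi/2]).as_matrix()[:2,:2];R2=tool()[:2,:2]
e=np.linalg.solve(R1-R2,m1-m2[0]);print("e tool",e,"true",m1-R1@e,m2[0]-R2@e)
E
```

```text
time: 5.08
tool_pos: [543.3, -132.2, 299.8]
tcp_rot: [3.141, -0.0, 0.123]
time: 5.45
tool_pos: [543.7, -132.1, 299.6]
tcp_rot: [3.142, 0.0, 0.002]
[[ 1.00000e+00  2.00000e-03 -0.00000e+00  5.43736e+02]
 [ 2.00000e-03 -1.00000e+00  0.00000e+00 -1.31988e+02]
 [-0.00000e+00 -0.00000e+00 -1.00000e+00  2.99589e+02]
 [ 0.00000e+00  0.00000e+00  0.00000e+00  1.00000e+00]]
(array([ 615.99226919, -131.18927787]), np.float64(34.49141699992704), 29, np.float64(0.496665617936074)) [[250.99271162 105.58305395]]
e tool [ 0.0409701  -0.15160886] true [ 615.95160886 -131.3409701 ] [ 615.95160886 -131.3409701 ]
```

```bash

python3 -m pendant '{"dp":[[0.04,-0.0005,0.03],[0.0722,-0.0008,0.07],[0.0722,-0.0008,0.12],[0.0722,-0.0008,0.17],[0.0722,-0.0008,0.21],[0.0722,-0.0008,0.24],[0.0722,-0.0008,0.24],[0.0722,-0.0008,0.24]],"rotation":[[0,0,0],[0,0,0],[0,0,0],[0,0,0],[0,0,0],[0,0,0],[0,0,0],[0,0,0]]}'
python3 - <<'E'
from h import *
c=cap("wrist");cv2.imwrite("pics/w3.png",c["pixels"][:,:,::-1]);print(tool()[:3,3])
E
```

```text
time: 6.5
tool_pos: [616.9, -131.1, 61.1]
tcp_rot: [3.141, -0.002, 0.001]
contact_force: [0.5, 0.4, 0.4]
grip_width: 91.8
finger_force: 0.0
[ 617.13692466 -131.13180493   61.54786017]
```

View pics/w3.png

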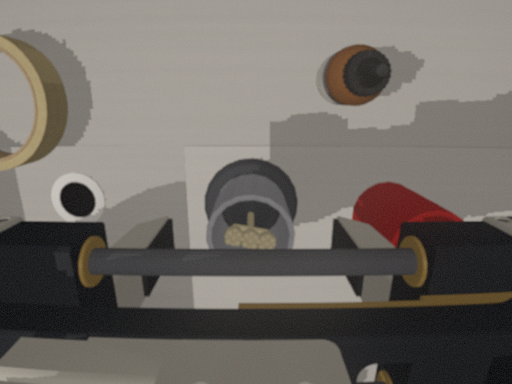

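```bash

python3 -m pendant '{"dp":[[-0.001,0,0.015],[-0.001,0,0.033],[-0.001,0,0.033],[-0.001,0,0.033]],"rotation":[[0,0,0],[0,0,0],[0,0,0],[0,0,0]]}'
python3 -m pendant '{"dp":[[0,0,0],[0,0,0],[0,0,0],[0,0,0],[0,0,0],[0,0,0]],"rotation":[[0,0,0],[0,0,0],[0,0,0],[0,0,0],[0,0,0],[0,0,0]]}' 0.0
```

```text
time: 7.05
tool_pos: [615.0, -130.7, 26.5]
tcp_rot: [-3.142, 0.0, 0.001]
contact_force: [0.3, -0.6, 0.3]
grip_width: 91.5
finger_force: 0.0
time: 7.8
tool_pos: [615.0, -130.6, 26.8]
tcp_rot: [3.142, -0.0, 0.001]
contact_force: [-0.2, -0.3, 0.9]
grip_width: 51.4
finger_force: 30.0
```

```bash

python3 -m pendant '{"dp":[[0,0,-0.03],[0,0,-0.08],[0,0,-0.12],[-0.04,0.025,-0.12],[-0.08,0.05,-0.12],[-0.095,0.059,-0.09],[-0.095,0.059,-0.05],[-0.095,0.059,-0.02]],"rotation":[[0,0,0],[0,0,0],[0,0,0],[0,0,0],[0,0,0],[0,0,0],[0,0,0],[0,0,0]]}'
python3 -m pendant '{"dp":[[0,0,0.01],[0,0,0.02],[0,0,0.025],[0,0,0.028],[0,0,0.029],[0,0,0.029]],"rotation":[[0,0,0],[0,0,0],[0,0,0],[0,0,0],[0,0,0],[0,0,0]]}'
python3 - <<'E'
from h import *
c=cap("wrist");cv2.imwrite("pics/w4.png",c["pixels"][:,:,::-1]);print(tool()[:3,3])
E
```

```text
time: 8.8
tool_pos: [519.2, -189.8, 45.3]
tcp_rot: [-3.141, 0.001, 0.0]
contact_force: [0.7, -0.0, -1.3]
grip_width: 51.3
finger_force: 30.0
time: 9.55
tool_pos: [520.2, -189.8, 18.0]
tcp_rot: [3.141, -0.001, 0.001]
contact_force: [0.2, -0.2, -1.0]
grip_width: 51.6
finger_force: 30.0
[ 520.22921174 -189.79131214   18.03213315]
```

View pics/w4.png

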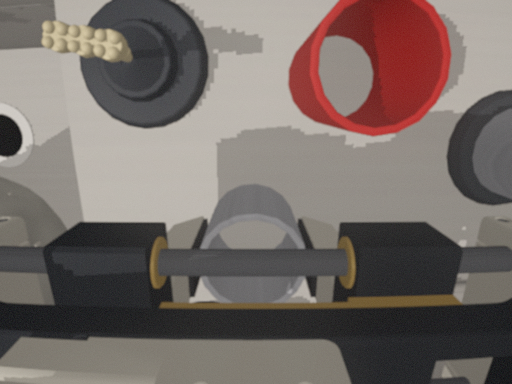

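```bash

python3 -m pendant '{"dp":[[0,0,0.0007],[0,0,0.0014],[0,0,0.0014]],"rotation":[[0,0,0],[0,0,0],[0,0,0]]}' | grep -E "pos|cont"
python3 -m pendant '{"dp":[[0,0,0.0007],[0,0,0.0007]],"rotation":[[0,0,0],[0,0,0]]}' | grep -E "pos|cont"
```

```text
tool_pos: [520.2, -189.8, 16.8]
contact_force: [-2.0, 1.0, 4.4]
tool_pos: [520.2, -189.8, 16.7]
contact_force: [-2.9, 1.2, 10.0]
```

```bash

python3 -m pendant '{"dp":[[0,0,0],[0,0,0],[0,0,0],[0,0,0],[0,0,-0.03],[0,0,-0.08],[0,0,-0.11]],"rotation":[[0,0,0],[0,0,0],[0,0,0],[0,0,0],[0,0,0],[0,0,0],[0,0,0]]}' 0.0918| grep -E "pos|cont|wid"
python3 -m pendant '{"dp":[[-0.05,-0.015,0],[-0.0933,-0.0301,0],[-0.0933,-0.0301,0],[-0.0933,-0.0301,0.02],[-0.0933,-0.0301,0.05],[-0.0933,-0.0301,0.05]],"rotation":[[0,0,0],[0,0,0],[0,0,0],[0,0,0],[0,0,0],[0,0,0]]}' 0.0918
python3 - <<'E'
from h import *
s=cap("scene");cv2.imwrite("pics/s4.png",s["pixels"][:,:,::-1]);print(tool()[:3,3])
E
```

```text
tool_pos: [520.7, -190.0, 127.8]
contact_force: [0.4, -0.9, -0.1]
grip_width: 92.0
time: 11.85
tool_pos: [426.4, -159.5, 74.3]
tcp_rot: [-3.14, 0.003, 0.001]
contact_force: [-0.5, -0.4, 1.3]
grip_width: 91.9
finger_force: 0.0
[ 427.07095751 -159.83521579   75.3460674 ]
```

```bash

python3 -m pendant '{"dp":[[0,0,0.02],[0,0,0.036],[0,0,0.036],[0,0,0.036]],"rotation":[[0,0,0],[0,0,0],[0,0,0],[0,0,0]]}' | grep -E "pos|cont"
python3 -m pendant '{"dp":[[0,0,0],[0,0,0],[0,0,0],[0,0,0],[0,0,0],[0,0,0]],"rotation":[[0,0,0],[0,0,0],[0,0,0],[0,0,0],[0,0,0],[0,0,0]]}' 0.0
```

```text
tool_pos: [427.7, -160.2, 40.7]
contact_force: [0.3, -0.1, -0.2]
time: 13.15
tool_pos: [426.7, -159.6, 39.6]
tcp_rot: [-3.141, 0.0, 0.001]
contact_force: [-0.1, 1.5, 2.0]
grip_width: 51.4
finger_force: 30.0
```

```bash

python3 -m pendant '{"dp":[[0,0,-0.02],[0,0,-0.06],[0,0,-0.11],[0.03,-0.005,-0.13],[0.08,-0.013,-0.13],[0.13,-0.02,-0.13],[0.17,-0.026,-0.13],[0.1890,-0.0284,-0.13]],"rotation":[[0,0,0],[0,0,0],[0,0,0],[0,0,0],[0,0,0],[0,0,0],[0,0,0],[0,0,0]]}'| grep -E "pos|cont"
python3 -m pendant '{"dp":[[0,0,0.02],[0,0,0.04],[0,0,0.04]],"rotation":[[0,0,0],[0,0,0],[0,0,0]]}'
python3 - <<'E'
from h import *
P=[]
for i in range(4):
    s=cap("scene" if i else "wrist");P.append(tool()[:3,3])
    if i in(0,3):cv2.imwrite(f"pics/h{i}.png",s["pixels"][:,:,::-1])
print(np.array(P),get_obs()["tcp_rot"])
a=cv2.imread("pics/h0.png");b=cv2.imread("pics/h3.png")
cv2.imwrite("pics/hh.png",np.hstack([cv2.resize(a[100:300,150:350],(400,400)),cv2.resize(b[80:230,220:370],(400,400),interpolation=cv2.INTER_CUBIC)]))
E
```

```text
tool_pos: [617.1, -130.5, 168.3]
contact_force: [-0.2, -0.1, -2.4]
time: 14.52
tool_pos: [614.3, -130.7, 127.2]
tcp_rot: [-3.14, 0.005, 0.001]
contact_force: [-0.4, 0.5, -1.4]
grip_width: 50.9
finger_force: 30.0
[[ 615.12727984 -131.05199854  128.68263592]
 [ 615.76388736 -131.27244156  129.7332917 ]
 [ 616.0806773  -131.39169754  130.32920484]
 [ 616.22105824 -131.44249787  130.61159114]] [ 3.14087268e+00 -1.59789678e-03  6.77581744e-04]
```

View pics/hh.png

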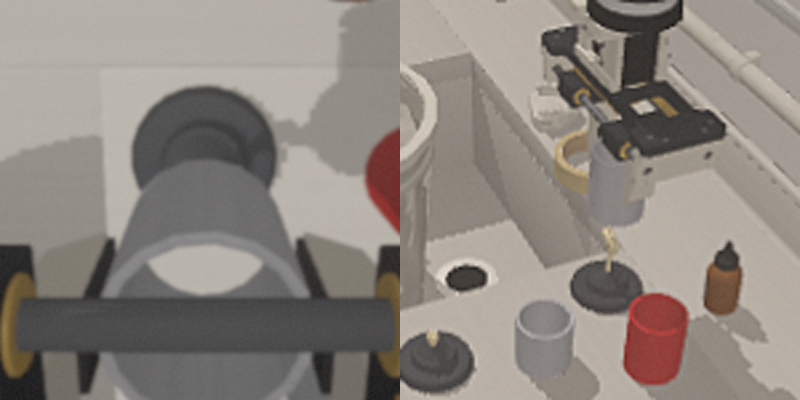

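```bash

python3 -m pendant '{"dp":[[0,0,0.015],[0,0,0.03],[0,0,0.045],[0,0,0.058],[0,0,0.068],[0,0,0.077],[0,0,0.077],[0,0,0.077]],"rotation":[[0,0,0],[0,0,0],[0,0,0],[0,0,0],[0,0,0],[0,0,0],[0,0,0],[0,0,0]]}'| grep -E "pos|cont"
python3 -m pendant '{"dp":[[0,0,0.001],[0,0,0.002],[0,0,0.003],[0,0,0.004],[0,0,0.005],[0,0,0.005]],"rotation":[[0,0,0],[0,0,0],[0,0,0],[0,0,0],[0,0,0],[0,0,0]]}'| grep -E "pos|cont"
```

```text
tool_pos: [616.1, -131.3, 53.1]
contact_force: [-1.0, 0.2, -1.7]
tool_pos: [615.7, -131.2, 47.5]
contact_force: [0.0, -0.2, -2.4]
```

```bash

python3 -m pendant '{"dp":[[0,0,0.001],[0,0,0.002],[0,0,0.002]],"rotation":[[0,0,0],[0,0,0],[0,0,0]]}'| grep -E "pos|cont"
python3 -m pendant '{"dp":[[0,0,0.001],[0,0,0.002],[0,0,0.0025]],"rotation":[[0,0,0],[0,0,0],[0,0,0]]}'| grep -E "pos|cont"
```

```text
tool_pos: [615.6, -131.1, 45.5]
contact_force: [-0.8, 0.6, -2.0]
tool_pos: [615.7, -131.2, 43.0]
contact_force: [0.6, 0.1, -1.9]
```

```bash

python3 -m pendant '{"dp":[[0,0,0.001],[0,0,0.002],[0,0,0.002]],"rotation":[[0,0,0],[0,0,0],[0,0,0]]}'| grep -E "pos|cont"
python3 -m pendant '{"dp":[[0,0,0.0007],[0,0,0.001],[0,0,0.001]],"rotation":[[0,0,0],[0,0,0],[0,0,0]]}'| grep -E "pos|cont"
```

```text
tool_pos: [615.6, -131.2, 41.0]
contact_force: [0.5, 0.9, -1.8]
tool_pos: [615.7, -131.2, 40.1]
contact_force: [-0.1, -0.8, -3.4]
```

```bash

python3 -m pendant '{"dp":[[0,0,0.0004],[0,0,0.0007],[0,0,0.0007]],"rotation":[[0,0,0],[0,0,0],[0,0,0]]}'| grep -E "pos|cont"
```

```text
tool_pos: [615.8, -131.2, 39.7]
contact_force: [-0.1, 0.3, 1.5]
```

```bash

python3 -m pendant '{"dp":[[0,0,0],[0,0,0],[0,0,0],[0,0,0],[0,0,-0.02],[0,0,-0.06],[0,0,-0.09],[0,0,-0.09]],"rotation":[[0,0,0],[0,0,0],[0,0,0],[0,0,0],[0,0,0],[0,0,0],[0,0,0],[0,0,0]]}' 0.0918| grep -E "pos|cont|wid"
python3 -m pendant '{"dp":[[-0.01,0.05,0],[-0.024,0.11,0],[-0.037,0.165,0],[-0.047,0.2142,0],[-0.047,0.2142,0],[-0.047,0.2142,0.03],[-0.047,0.2142,0.06],[-0.047,0.2142,0.06]],"rotation":[[0,0,0],[0,0,0],[0,0,0],[0,0,0],[0,0,0],[0,0,0],[0,0,0],[0,0,0]]}'
python3 - <<'E'
from h import *
c=cap("wrist");cap("top");cap("top");s=cap("scene");print(tool()[:3,3],get_obs()["tcp_rot"])
a=c["pixels"][:,:,::-1];b=s["pixels"][:,:,::-1]
cv2.imwrite("pics/i.png",np.hstack([cv2.resize(a[0:300,100:400],(400,400)),cv2.resize(b[120:300,200:380],(400,400),interpolation=cv2.INTER_CUBIC)]))
E
```

```text
tool_pos: [617.2, -131.6, 132.1]
contact_force: [0.5, -0.5, -0.3]
grip_width: 91.9
time: 20.35
tool_pos: [567.3, -342.9, 65.8]
tcp_rot: [-3.137, 0.006, 0.002]
contact_force: [-0.4, -0.1, 0.1]
grip_width: 91.6
finger_force: 0.0
[ 569.7742085  -345.43519125   70.84996379] [ 3.14015396e+00 -1.84735247e-03  1.36751220e-03]
```

View pics/i.png

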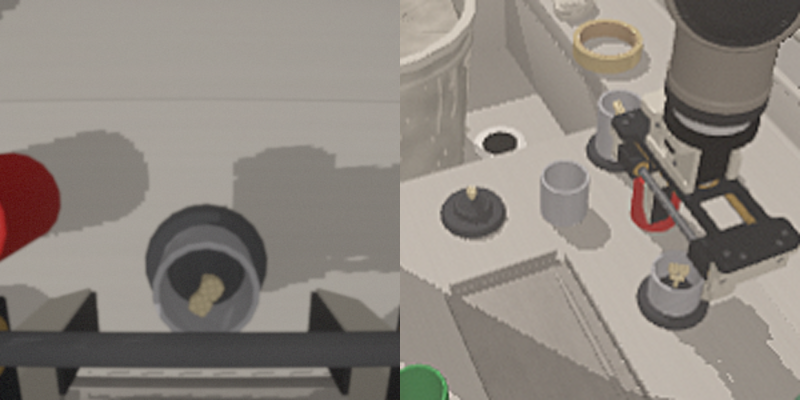

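```bash

python3 -m pendant '{"dp":[[-0.0005,0,0.015],[-0.0005,0,0.03],[-0.0005,0,0.042],[-0.0005,0,0.051],[-0.0005,0,0.051],[-0.0005,0,0.051]],"rotation":[[0,0,0],[0,0,0],[0,0,0],[0,0,0],[0,0,0],[0,0,0]]}' | grep -E "pos|cont"
python3 -m pendant '{"dp":[[0,0,0],[0,0,0],[0,0,0],[0,0,0],[0,0,0],[0,0,0]],"rotation":[[0,0,0],[0,0,0],[0,0,0],[0,0,0],[0,0,0],[0,0,0]]}' 0.0
```

```text
tool_pos: [568.7, -345.6, 18.8]
contact_force: [-0.3, 0.9, -0.6]
time: 22.05
tool_pos: [568.4, -345.3, 18.5]
tcp_rot: [-3.141, 0.0, 0.001]
contact_force: [0.3, 1.3, 0.2]
grip_width: 50.3
finger_force: 30.0
```

```bash

python3 -m pendant '{"dp":[[0,0,-0.02],[0,0,-0.06],[0,0,-0.11],[-0.025,-0.033,-0.12],[-0.055,-0.073,-0.12],[-0.09,-0.12,-0.12],[-0.12,-0.16,-0.12],[-0.1419,-0.1857,-0.12]],"rotation":[[0,0,0],[0,0,0],[0,0,0],[0,0,0],[0,0,0],[0,0,0],[0,0,0],[0,0,0]]}'| grep -E "pos|cont"
python3 -m pendant '{"dp":[[0,0,0.02],[0,0,0.04],[0,0,0.06],[0,0,0.075],[0,0,0.075],[0,0,0.075],[0,0,0.075]],"rotation":[[0,0,0],[0,0,0],[0,0,0],[0,0,0],[0,0,0],[0,0,0],[0,0,0]]}'
```

```text
tool_pos: [425.1, -158.3, 139.7]
contact_force: [0.6, -0.8, -1.3]
time: 23.92
tool_pos: [426.9, -160.2, 64.4]
tcp_rot: [3.141, -0.002, 0.001]
contact_force: [-0.1, 0.1, -0.4]
grip_width: 50.2
finger_force: 30.0
```

```bash

python3 -m pendant '{"dp":[[0,0,0.01],[0,0,0.02],[0,0,0.028],[0,0,0.034],[0,0,0.036],[0,0,0.036]],"rotation":[[0,0,0],[0,0,0],[0,0,0],[0,0,0],[0,0,0],[0,0,0]]}'| grep -E "pos|cont"
python3 -m pendant '{"dp":[[0,0,0.001],[0,0,0.002],[0,0,0.003],[0,0,0.003]],"rotation":[[0,0,0],[0,0,0],[0,0,0],[0,0,0]]}'| grep -E "pos|cont"
```

```text
tool_pos: [426.3, -159.8, 27.3]
contact_force: [-0.1, 0.8, -1.3]
tool_pos: [426.4, -159.8, 24.4]
contact_force: [-0.0, -0.2, -1.1]
```

```bash

python3 -m pendant '{"dp":[[0,0,0.001],[0,0,0.002],[0,0,0.003],[0,0,0.003]],"rotation":[[0,0,0],[0,0,0],[0,0,0],[0,0,0]]}'| grep -E "pos|cont"
```

```text
tool_pos: [426.3, -159.8, 21.3]
contact_force: [-0.2, -0.9, -2.3]
```

```bash

python3 -m pendant '{"dp":[[0,0,0.001],[0,0,0.002],[0,0,0.002]],"rotation":[[0,0,0],[0,0,0],[0,0,0]]}'| grep -E "pos|cont"
python3 -m pendant '{"dp":[[0,0,0.0005],[0,0,0.0005]],"rotation":[[0,0,0],[0,0,0]]}'| grep -E "pos|cont"
```

```text
tool_pos: [426.3, -159.8, 19.3]
contact_force: [-0.2, -0.2, -0.7]
tool_pos: [426.3, -159.8, 18.9]
contact_force: [-0.6, -0.2, -2.1]
```

```bash

python3 -m pendant '{"dp":[[0,0,0.0004],[0,0,0.0006],[0,0,0.0006]],"rotation":[[0,0,0],[0,0,0],[0,0,0]]}'| grep -E "pos|cont"
```

```text
tool_pos: [426.3, -159.8, 18.4]
contact_force: [-0.1, 0.8, 1.5]
```

```bash

python3 -m pendant '{"dp":[[0,0,0],[0,0,0],[0,0,0],[0,0,0],[0,0,-0.02],[0,0,-0.06],[0,0,-0.1],[0,0,-0.1]],"rotation":[[0,0,0],[0,0,0],[0,0,0],[0,0,0],[0,0,0],[0,0,0],[0,0,0],[0,0,0]]}' 0.0918| grep -E "pos|cont|wid"
python3 -m pendant '{"dp":[[0.05,0.015,0],[0.0939,0.03,0],[0.0939,0.03,0],[0.0939,0.03,0.03],[0.0939,0.03,0.07],[0.0939,0.03,0.09],[0.0939,0.03,0.1015],[0.0939,0.03,0.1015]],"rotation":[[0,0,0],[0,0,0],[0,0,0],[0,0,0],[0,0,0],[0,0,0],[0,0,0],[0,0,0]]}' | grep -E "pos|cont"
python3 -m pendant '{"dp":[[0,0,0],[0,0,0],[0,0,0],[0,0,0],[0,0,0],[0,0,0],[0,0,0]],"rotation":[[0,0,0],[0,0,0],[0,0,0],[0,0,0],[0,0,0],[0,0,0],[0,0,0]]}' 0.0
```

```text
tool_pos: [428.0, -160.7, 121.0]
contact_force: [-0.3, 0.0, -0.1]
grip_width: 92.0
tool_pos: [519.3, -189.3, 16.1]
contact_force: [-0.2, -0.2, 0.1]
time: 29.55
tool_pos: [520.3, -189.8, 17.0]
tcp_rot: [3.141, -0.0, 0.001]
contact_force: [-1.3, -0.3, 3.4]
grip_width: 51.7
finger_force: 30.0
```

```bash

python3 -m pendant '{"dp":[[0,0,-0.02],[0,0,-0.06],[0,0,-0.11],[0.015,0.05,-0.12],[0.033,0.105,-0.12],[0.048,0.1556,-0.12],[0.048,0.1556,-0.11],[0.048,0.1556,-0.09]],"rotation":[[0,0,0],[0,0,0],[0,0,0],[0,0,0],[0,0,0],[0,0,0],[0,0,0],[0,0,0]]}'| grep -E "pos|cont"
python3 -m pendant '{"dp":[[0,0,0],[0,0,0],[0,0,0],[0,0,0]],"rotation":[[0,0,0],[0,0,0],[0,0,0],[0,0,0]]}'
python3 - <<'E'
from h import *
c=cap("wrist");s=cap("top");s=cap("scene");print(tool()[:3,3],get_obs()["tcp_rot"])
a=c["pixels"][:,:,::-1];b=s["pixels"][:,:,::-1]
cv2.imwrite("pics/j.png",np.hstack([cv2.resize(a[0:300,100:400],(400,400)),cv2.resize(b[120:300,200:380],(400,400),interpolation=cv2.INTER_CUBIC)]))
E
```

```text
tool_pos: [568.2, -345.4, 106.0]
contact_force: [1.2, 0.3, -1.6]
time: 31.05
tool_pos: [568.7, -345.3, 107.6]
tcp_rot: [3.141, -0.001, 0.001]
contact_force: [0.6, -0.0, -2.1]
grip_width: 51.1
finger_force: 30.0
[ 568.47359042 -345.31072518  107.165563  ] [ 3.14122116e+00 -3.82978259e-04  8.52878812e-04]
```

View pics/j.png

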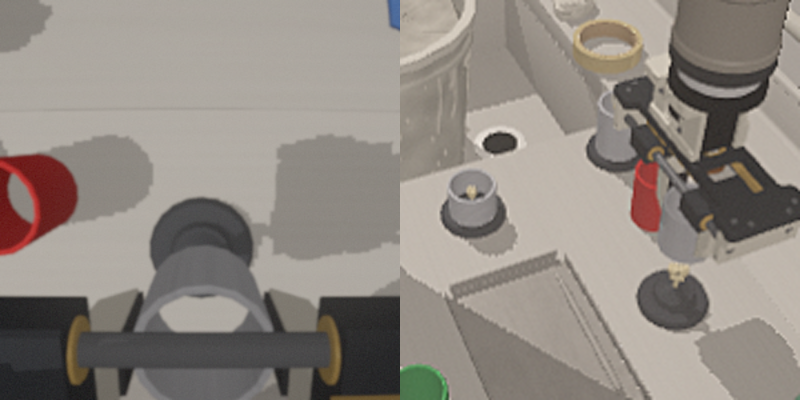

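Held upright over the two-tooth base (wrist centre ≈(251,180)); ring C looks seated. Lower it: the seated TCP height should be about 27.

```bash

python3 -m pendant '{"dp":[[0,0,0.012],[0,0,0.026],[0,0,0.04],[0,0,0.054],[0,0,0.064],[0,0,0.07],[0,0,0.07],[0,0,0.07]],"rotation":[[0,0,0],[0,0,0],[0,0,0],[0,0,0],[0,0,0],[0,0,0],[0,0,0],[0,0,0]]}'| grep -E "pos|cont"
python3 -m pendant '{"dp":[[0,0,0.001],[0,0,0.002],[0,0,0.003],[0,0,0.003]],"rotation":[[0,0,0],[0,0,0],[0,0,0],[0,0,0]]}'| grep -E "pos|cont"
```

```text
tool_pos: [568.7, -345.5, 37.4]
contact_force: [-0.1, 0.4, 0.3]
tool_pos: [568.3, -345.3, 33.7]
contact_force: [-0.2, -0.5, -0.8]
```

```bash

python3 -m pendant '{"dp":[[0,0,0.001],[0,0,0.002],[0,0,0.003],[0,0,0.003]],"rotation":[[0,0,0],[0,0,0],[0,0,0],[0,0,0]]}'| grep -E "pos|cont"
```

```text
tool_pos: [568.3, -345.3, 30.7]
contact_force: [-0.9, 0.2, -1.6]
```

```bash

python3 -m pendant '{"dp":[[0,0,0.001],[0,0,0.002],[0,0,0.003],[0,0,0.003]],"rotation":[[0,0,0],[0,0,0],[0,0,0],[0,0,0]]}'| grep -E "pos|cont"
python3 -m pendant '{"dp":[[0,0,0.0005],[0,0,0.0005]],"rotation":[[0,0,0],[0,0,0]]}'| grep -E "pos|cont"
```

```text
tool_pos: [568.3, -345.2, 27.7]
contact_force: [0.3, -0.2, -1.5]
tool_pos: [568.4, -345.3, 27.3]
contact_force: [0.2, -0.5, -1.0]
```

```bash

python3 -m pendant '{"dp":[[0,0,0.0004],[0,0,0.0006],[0,0,0.0006]],"rotation":[[0,0,0],[0,0,0],[0,0,0]]}'| grep -E "pos|cont"
```

```text
tool_pos: [568.4, -345.3, 27.0]
contact_force: [-0.6, 0.3, 1.9]
```

Contact at the expected height; release, retreat back and up, and check.

```bash

python3 -m pendant '{"dp":[[0,0,0],[0,0,0],[0,0,0],[0,0,0],[0,0,-0.02],[0,0,-0.06],[0,0,-0.11],[0,0,-0.16]],"rotation":[[0,0,0],[0,0,0],[0,0,0],[0,0,0],[0,0,0],[0,0,0],[0,0,0],[0,0,0]]}' 0.0918| grep -E "pos|cont|wid"
python3 -m pendant '{"dp":[[-0.05,0.0,-0.05],[-0.1,-0.04,-0.1],[-0.15,-0.08,-0.11],[-0.16,-0.12,-0.11],[-0.16,-0.12,-0.11],[-0.16,-0.12,-0.11],[-0.16,-0.12,-0.11]],"rotation":[[0,0,0],[0,0,0],[0,0,0],[0,0,0],[0,0,0],[0,0,0],[0,0,0]]}' | grep -E "pos|time"
python3 - <<'E'
from h import *
c=cap("wrist");s=cap("scene")
bases=dict(A=((616,-131.3),66),B=((568.8,-345.4),52),C=((426.9,-159.7),38))
a=np.ascontiguousarray(c["pixels"][:,:,::-1]);b=np.ascontiguousarray(s["pixels"][:,:,::-1])
for n,(p,h) in bases.items():
    print(n,proj(c,(*p,10+h)).round(1),foot(c,p,100))
    t=np.linspace(0,2*np.pi,60)
    for im,cc in((a,c),(b,s)):
        q=proj(cc,np.c_[p[0]+26*np.cos(t),p[1]+26*np.sin(t),0*t+10+h])
        for u,v in q.round().astype(int):
            if 0<=u<512 and 0<=v<384: im[v,u]=(0,0,255)
cv2.imwrite("pics/k.png",np.hstack([cv2.resize(a[0:230,100:400],None,fx=1.6,fy=1.6*400/368,interpolation=cv2.INTER_NEAREST)[:400,:400],cv2.resize(b[120:300,200:380],(400,400),interpolation=cv2.INTER_NEAREST)]))
E
```

```text
tool_pos: [568.2, -345.2, 188.2]
contact_force: [0.5, 0.2, -0.1]
grip_width: 91.9
time: 36.2
tool_pos: [408.9, -226.3, 296.3]
A [[168.8 -14.4]] (array([ 614.88228946, -132.28351288]), np.float64(35.08572051461537), 13, np.float64(0.1983631447162182))
B [[348.8  32.1]] (array([ 567.84846319, -344.03524025]), np.float64(34.585260833774704), 20, np.float64(0.6263719041583542))
C [[203.1 145.7]] (array([ 421.68478938, -154.2446585 ]), np.float64(22.952177481930054), 22, np.float64(0.5869188900232452))
```

View pics/k.png

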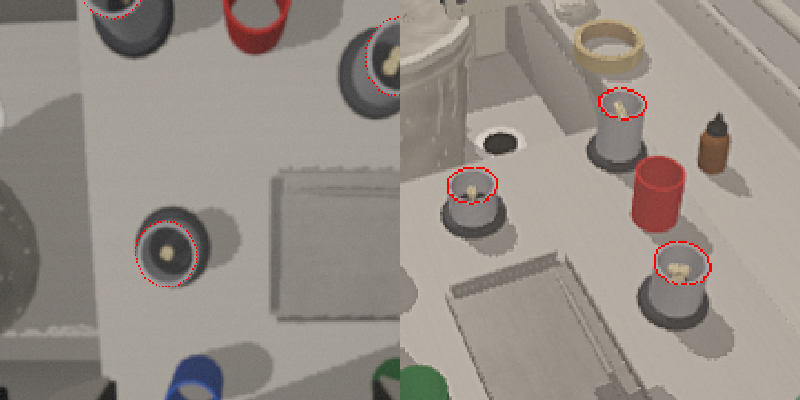

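The picture shows all three rings upright on their own bases. Their rims match the outlines predicted for seated rings, and the bystanders haven't moved.

```bash
python3 -c "
from plant import workorder
print(workorder.close_job())"
```

```text
the job is handed in; nothing more can be done
None
```

The job is handed in at about 36 s of the 93 s limit: the short ring is on the single-crown base, the middle ring on the two-tooth base and the tall ring on the bridge base, each looking upright and fully seated in the last pictures; the hand-in call returned no verdict.

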